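# Load and close a circuit-board test fixture

### The job

Run a test on the circuit board: push it along its rails until its leading edge (the edge facing the scribed line) meets the line on the fixture's deck, lower the hinged cover gently, without slamming it, until it lies fully down on its stops, then slide the bolt fully home over the cover's edge and press the start button all the way down and release it. Do these in that order, leave the board on the line and everything shut, and do not disturb the multimeter, screwdriver or spool.

Things in the scene. Friction and masses are not known exactly. Their poses are not given: they have to be found in the camera images.
- line (a point): Middle of the dark scribed line, 2 mm wide, across the test fixture's deck, 45 mm above the table. The frame is the fixture's: x along the rails, the way the board must go; y towards the cover's hinge; z up. No physical stop here. Steel guide rails 6 mm high run along x, inner faces at y = +-47.5 mm, from x = -210 to +40 mm.
- deck (a point): Middle of the fixture's deck surface, 85 mm behind the line (at -x of it), 45 mm above the table; axes are the fixture's. The fixture is a heavy fixed grey block 260 mm long (x), 280 mm wide (y), with an aluminium deck. Beside the standing cover the deck is open from above.
- board_center (a point): Centre (8 mm above the underside) of the circuit board: a white plug-in board on a black carrier plate, loose on the deck between the rails. Carrier 130 mm (x) by 90 mm (y), lowest 6 mm; white block on it 126 by 70 mm, up to 16 mm; about 0.18 kg. Small parts on top reach 24 mm (look only).
- board_edge (a point): Middle of the board's leading edge (its +x edge, nearest the line), on the underside; axes are the board's. It starts 30 to 65 mm short of the line.
- cover (a joint): Angle of the fixture's hinged cover, rad: 0 = shut, flat on its stops; 1.57 = upright; 1.95 = fully open. Starts at 1.6 to 1.85. A friction hinge holds it at any angle; moving it takes about 3 N at the free edge when upright, less as it comes down. It closes towards -y of the fixture.
- cover_hinge (a point): Middle of the cover's hinge axis (along x), fixed, 75 mm above the table; axes are the fixture's. Shut, the cover reaches 215 mm from here towards -y; 8 mm thick, underside level with the axis, 250 mm wide in x: aluminium frame, clear window, about 0.35 kg. A black lip 90 mm wide, centred at x = -35 mm, sticks out 22 mm more at the free edge.
- cover_press (a point): Point on the cover's outer face (the upper face when shut), on the frame 195 mm from the hinge axis, 20 mm from the free edge, at x = -35 mm; moves with the cover. Axes are the cover's: the fixture's when shut; z is the outer face's outward normal.
- bolt (a joint): Travel of the slide bolt in m: 0 = drawn back, 0.030 = fully home over the shut cover's free edge (slides to +y of the fixture). Starts at 0 to 3 mm. It takes about 1.5 N and stays where it is left.
- bolt_thumb (a point): Middle of the outer (-y) face of the bolt's upright thumb block, 112 mm above the table; axes are the fixture's. The block is 30 mm wide (x), 14 mm thick (y), from 90 to 130 mm above the table; push it to +y. It stands on the side away from the hinge, 65 mm ahead (x) of the deck's middle. The shut cover's top is 83 mm above the table.
- start (a joint): Travel of the start button in m: 0 = up, 0.006 = fully down (about 5 N). It springs back.
- start_top (a point): Middle of the top of the round black start button (36 mm across) on a fixed grey box 100 x 80 x 45 mm, which stands on the table left or right of the fixture; press straight down.
- multimeter: Bystander: black multimeter 150 x 75 x 32 mm lying on the table on the other side of the fixture. Origin under its centre.
- screwdriver: Bystander: screwdriver 190 mm long lying on the table.
- spool: Bystander: grey spool 60 mm across, 44 mm high, standing on the table. Origin under its centre.
There are look-alikes about, which are no part of the job. What is shaped like the part that bears board_center but turquoise or yellow is not meant.

How it is judged:
On the way, in this order (a step that is already met when the one before it is completed fails the run):
1. the board's leading edge is on the line (within 4 mm) and the board is still, the cover still open (x of board_edge in the frame of line between -0.004 and 0.004 m and linear speed of board below 0.01 m/s and value of joint cover above 1 rad), for 0.3 s.
2. the cover lies down on its stops (value of joint cover below 0.03 rad), for 0.2 s.
3. the bolt is home over the cover's edge (value of joint bolt above 0.026 m and value of joint cover below 0.03 rad), for 0.2 s.
4. the start button is pressed down (all of step 3 and value of joint start above 0.0045 m), for 0.05 s.
At the end, for the whole second after the job is handed in: The board lies flat and still on the deck with its leading edge within 4 mm of the scribed line, the cover is down (under 0.03 rad), the bolt is home (over 26 of 30 mm) and the start button is up again (all of step 3 and x of board_edge in the frame of line between -0.004 and 0.004 m and value of joint start below 0.002 m and height (world z) of board_center below 0.058 m and linear speed of board below 0.01 m/s); the robot touches nothing.
It fails at once if the cover slams: it closes faster than 1 rad/s in its last 0.3 rad (value of joint cover below 0.3 rad and velocity of joint cover below -1 rad/s).
It fails at once if the multimeter is disturbed (moved over 15 mm) (distance of multimeter from where it was at the start of the episode above 0.015 m).
It fails at once if the screwdriver is disturbed (moved over 15 mm) (distance of screwdriver from where it was at the start of the episode above 0.015 m).
It fails at once if the spool is disturbed (moved over 15 mm) (distance of spool from where it was at the start of the episode above 0.015 m).
It also fails if it takes over 72 s, if anything falls off the work surface, if the arm or the gripper's body presses on something with over 40 N, if the wrist force passes 120 N, or if a joint passes its speed limit or range.

### The arm

A 6-joint arm with a two-finger parallel gripper is mounted at the origin on the work surface. World frame = base frame: x ahead of the robot, y to its left, z up, the work surface at z = 0. Lengths are in m, angles in rad, forces in N, time in s.
With the tool pointing down it reaches from about 0.275 to 0.725 m from the base axis. Payload 5.6 kg.
Tool frame: the origin (TCP) lies at the very end of the fingers, on their centre line; the grasp point (between the pads) lies 19 mm behind it (arm.grip_depth is the distance from the TCP to the grasp point, in m); z points along the fingers, y is the line along which they close (so a half turn about z gives the same grasp; the last joint's range is limited). The gripper opens to 85 mm and grips with 20 to 120 N. Pads are 22 mm wide; open, the fingers measure 114 mm over their backs; the gripper's body (76 mm by 85 mm) begins 54 mm behind the grasp point. The pads swing forward as they close: fully open they stand 13 mm farther back than shut.
Start: joints at [1.608, 0.255, 0.108, 0, -1.424, -0.285], TCP at [0.135, 0.533, 0.231] pointing down, gripper open.
Joint ranges: [-2.95, 2.95], [-1.21, 1.97], [-1.09, 1.5], [-2.87, 1.71], [-2.94, -0.07], [-3.05, 3.05]. Speed limits (rad/s): [2.57, 2.57, 3.14, 3.14, 3.14, 3.14].

### API

Orientations are given as a unit quaternion [x, y, z, w].
In Python, from workcell import arm gives the robot as it stands.
- The arm moves only by the shell command python3 -m inch 'ROWS' [FORCE]. ROWS is JSON, one flat list of numbers, 7 for each row, row after row: the gripper command: -1 is fully open, 1 is shut, values between are in proportion, then the shift along the tool's x, y, z scaled (see below), then the turn, a rotation vector about the tool's x, y, z scaled (see below). In form: [fingers, tx, ty, tz, ax, ay, az, fingers, tx, ty, tz, ax, ay, az, ...]. A call has 1 to 5 rows; each row shifts and turns the commanded pose from where the row before left it, along the tool's axes as they then stand; what a row does not reach is not made up. The controller multiplies each number of a shift by 40 mm and each number of a turn by 0.15 rad. A row lasts 1/10 s, in which the tool goes at most 50 mm and 8.59 degrees, less where a joint would pass 70% of its speed; a pose out of reach is approached as far as the arm can. A call with a number of a shift or a turn outside -1 to 1 is refused whole. A call with a gripper value outside its range is refused whole. The fingers move at their own pace and stop on an object; FORCE is the grip in N (left out, the last holds). Time passes only in rows, so rows that do not move let the fingers close. It gives the time, the measured TCP pose, the force, the opening and the grip force at its end, in the units of the state.
- arm.get_state(): the state, without advancing time (a new reading comes with each control period).
- arm.get_image(name): name is "side" or "top" or "wrist"; returns a dict with "image" (400x640x3 uint8, blue, green, red), "depth" (400x640 float32, m along the optical axis (not along the pixel's ray), 0 where there is no reading), "fx", "fy", "cx", "cy" (pixels), "k1" (the pictures are not rectified: a ray, as slopes to the right and down, at radius r is drawn at 1 + k1 r^2 times it, then the intrinsics apply), "camera_from_world" (4x4, takes a point from world to camera coordinates). Camera axes: x right, y down, z forward; pixel columns grow to the right and rows downward; lengths in m; the calibration is good to about 2 mm. A picture is of the moment at which its call begins.
- arm.sign_off(): hands the job in; it is judged then, once.
The state is a dict: "t": time; "q": joint angles; "qvel": joint speeds; "joint_efforts": joint torques, N m; "eef_pos": TCP position; "tool_rot": TCP orientation; "force": force on the tool from outside, world axes, zero at the start; "torque": the same for the moment, N m; "opening": finger opening in m; "grip_force": force on a finger pad.
Only numpy, scipy, OpenCV 4.12 (cv2) and the standard library are available. Lean on these libraries where they do the work, as an engineer would, in place of code of your own. Each camera call takes 0.05 s, during which the arm holds its last target. There are 200 camera calls.

## Working session

There is one attempt and no reset: what is moved stays moved. The work goes in short steps, Python scripts to look and compute and a shell command to move; the robot and the scene stay as the last step left them, time stands still between calls to the robot, and variables do not carry over. Pictures are saved under pics/ and viewed, at most 10 in all, crops included, and the job is handed in when it is done.

```bash
mkdir -p pics; cat > h.py <<'E'
import numpy as np, cv2
from workcell import arm
def grab(n):
    d=arm.get_image(n); np.savez('pics/%s.npz'%n,**d); return d
def load(n): return dict(np.load('pics/%s.npz'%n))
def ray(d,u,v):
    K=np.array([[d['fx'],0,d['cx']],[0,d['fy'],d['cy']],[0,0,1]],float)
    x,y=(u-d['cx'])/d['fx'],(v-d['cy'])/d['fy']
    rd=np.hypot(x,y); r=rd
    for _ in range(20): r=rd/(1+d['k1']*r*r)
    s=r/rd if rd>0 else 1
    T=d['camera_from_world']; R=T[:3,:3]; c=-R.T@T[:3,3]
    return c,R.T@np.array([x*s,y*s,1])
def onz(d,u,v,z):
    c,r=ray(d,u,v); return c+r*(z-c[2])/r[2]
def dep(d,u,v):
    c,r=ray(d,u,v); a=d['depth'][int(v)-1:int(v)+2,int(u)-1:int(u)+2]; a=a[a>0]
    return c+r*np.median(a) if a.size else None
def proj(d,p):
    T=d['camera_from_world']; q=T[:3,:3]@np.array(p)+T[:3,3]; x,y=q[0]/q[2],q[1]/q[2]; k=1+d['k1']*(x*x+y*y)
    return d['fx']*x*k+d['cx'],d['fy']*y*k+d['cy']
E
python3 - <<'E'
from h import *
for n in('top','side'):
    d=grab(n); cv2.imwrite(f'pics/{n}0.png',d['image']); T=d['camera_from_world']
    print(n,d['fx'],d['k1'],(-T[:3,:3].T@T[:3,3]).round(3),T[2,:3].round(2))
s=arm.get_state(); print(s)
E
```

```text
top 444.05666151962174 -0.09577505294396697 [ 0.444 -0.009  1.27 ] [ 0.11 -0.   -0.99]
side 373.4853689615797 -0.05941475073343078 [0.075 0.487 0.547] [ 0.61 -0.6  -0.52]
{'t': 0.1, 'q': array([ 1.60762653e+00,  2.55706386e-01,  1.07119229e-01, -4.06570469e-04,
       -1.42393365e+00, -2.84612521e-01]), 'qvel': array([ 0.00100612, -0.00168113,  0.0021011 ,  0.00174421,  0.00026408,
       -0.0003448 ]), 'joint_efforts': array([-1.77831287e-03, -3.87605774e+01,  2.38474166e+01,  5.37781075e+00,
       -3.74928029e-03,  6.41447002e-07]), 'eef_pos': array([0.13472804, 0.53277227, 0.23047302]), 'tool_rot': array([ 9.92331215e-01, -1.23604109e-01, -6.04955105e-05,  8.83303274e-04]), 'force': array([-0.4010618 ,  0.08015811, -0.11383545]), 'torque': array([-0.04367183,  0.04480232, -0.02095294]), 'grip_force': 0.0, 'opening': 0.08513712753841635}
```

View pics/top0.png

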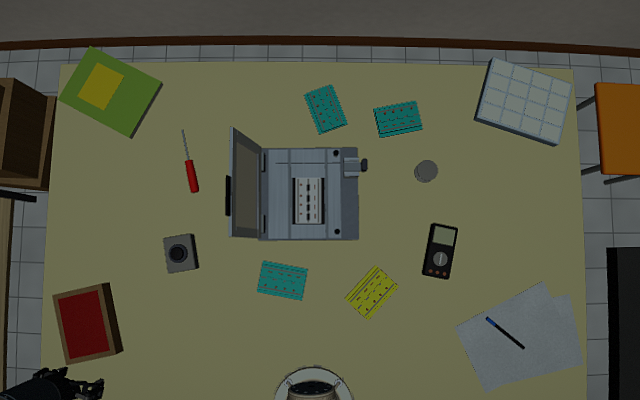

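View pics/side0.png

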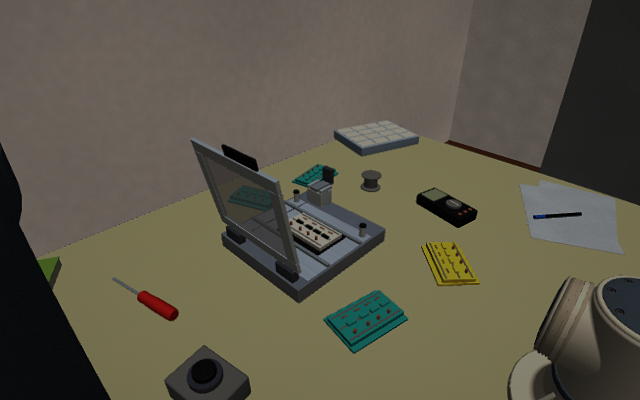

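The top view shows the fixture at about (290,195). The hinge and standing cover are on its left (world +y), the bolt thumb is at (357,167), and the start button is at (178,254). For the board there are four candidates:
- White board (308,201), between the rails. It fits the description.
- Turquoise boards at (325,109), (397,119) and (283,280). Excluded by colour.
- Yellow board at (371,292). Also excluded by colour.

I'll confirm the white one in an enlarged crop.

```bash
python3 - <<'E'
from h import *
d=load('top'); im=d['image'][120:250,215:375]
im=cv2.resize(im,None,fx=4.6,fy=4.6,interpolation=cv2.INTER_CUBIC)
cv2.imwrite('pics/crop1.png',np.clip(im*1.6,0,255).astype('uint8')); print(im.shape)
for n,(u,v) in dict(button=(178,254),thumb=(364,165),lip=(228,196),board=(308,201),deckR=(340,200),spool=(426,171)).items(): print(n,dep(d,u,v))
E
```

```text
(598, 736, 3)
button [0.42288668 0.37121026 0.06839903]
thumb [ 0.65968582 -0.12667123  0.1319414 ]
lip [0.5552716  0.18995569 0.30478609]
board [0.5715737  0.01977827 0.06102607]
deckR [ 0.57704859 -0.06871635  0.04318715]
spool [ 0.66110383 -0.3107004   0.04482733]
```

View pics/crop1.png

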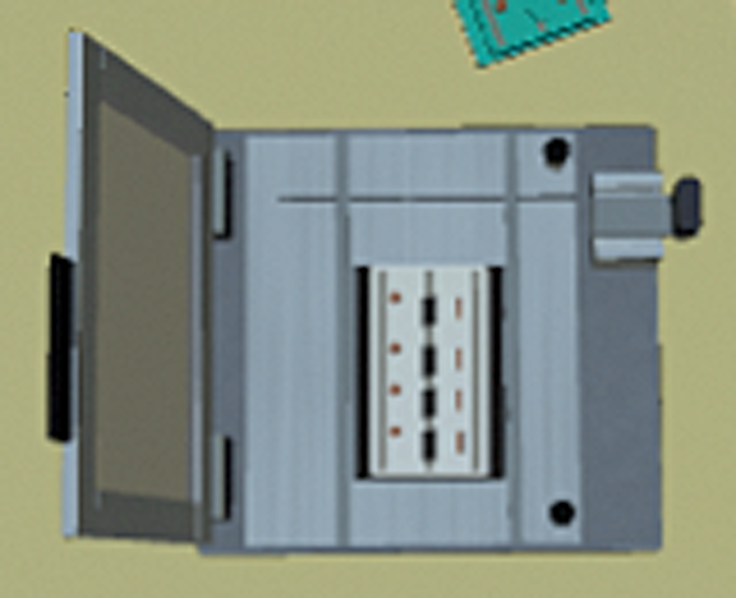

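The crop confirms the white board on its black carrier between the rails. Its leading edge is at crop y≈266, its trailing edge at 478, and the scribed line at y≈198. The slide bolt is at (650,215), and the lip of the standing cover is at (60,345).

```bash
python3 - <<'E'
from h import *
d=load('top')
P=lambda x,y,z:onz(d,215+(x+.5)/4.6-.5,120+(y+.5)/4.6-.5,z)
for n,a in dict(lineL=(280,199,.045),lineR=(575,199,.045),lineM=(428,199,.045),railL1=(343,135,.051),railL2=(342,545,.051),railR1=(512,135,.051),railR2=(516,545,.051),lead=(430,266,.051),trail=(430,478,.051),left=(357,370,.051),right=(502,370,.051),blockBR=(661,550,.04),blockTR=(655,127,.04),thumbBack=(703,205,.13),thumbF=(672,205,.13),lip1=(52,255,.305),lip2=(50,440,.305)).items(): print(n,P(*a).round(4))
# cover points by depth
for u,v in[(231,150),(231,220),(240,180),(250,200)]: print('cov',dep(d,u,v))
b=cv2.cvtColor(d['image'],cv2.COLOR_BGR2GRAY)
c,r=cv2.minEnclosingCircle(np.argwhere(b[235:272,162:198]<35)[:,::-1].astype(np.float32)); print('btn px',c,r, onz(d,c[0]+162,c[1]+235,.066))
E
```

```text
lineL [0.68   0.1126 0.045 ]
lineR [ 0.6815 -0.0672  0.045 ]
lineM [0.6807 0.0224 0.045 ]
railL1 [0.7187 0.0745 0.051 ]
railL2 [0.47  0.071 0.051]
railR1 [ 0.7196 -0.0284  0.051 ]
railR2 [ 0.471  -0.0325  0.051 ]
lead [0.6385 0.0205 0.051 ]
trail [0.5104 0.0191 0.051 ]
left [0.5749 0.0636 0.051 ]
right [ 0.5757 -0.0234  0.051 ]
blockBR [ 0.4689 -0.1199  0.04  ]
blockTR [ 0.728  -0.1166  0.04  ]
thumbBack [ 0.6623 -0.1359  0.13  ]
thumbF [ 0.6622 -0.1182  0.13  ]
lip1 [0.6018 0.1961 0.305 ]
lip2 [0.5128 0.1942 0.305 ]
cov [0.66222682 0.19023487 0.28729243]
cov [0.50377508 0.18564603 0.28504923]
cov [0.60213423 0.17757404 0.23176991]
cov [0.56199379 0.16316377 0.16315614]
btn px (25.3799991607666, 17.14727210998535) 18.04486083984375 [0.4282768  0.34617687 0.066     ]
```

```bash
python3 -m inch '[1,0,0,0,0,0,-0.87, 1,0,0,0,0,0,-0.87, 1,0.4,0.9,0,0,0,0, 1,0.4,0.9,0,0,0,0, 1,0.4,0.9,0,0,0,0]'; python3 -m inch '[1,0.5,0.95,0,0,0,0, 1,0.5,0.95,0,0,0,0, 1,0.5,0.95,0,0,0,0, 1,0.5,0.95,0,0,0,0, 1,0.5,0.95,0,0,0,0]'
```

```text
t: 0.6
eef_pos: [0.1845, 0.4243, 0.2306]
tool_rot: [1.0, 0.007, -0.0, 0.001]
force: [0.5, -0.1, 1.1]
opening: 0.0123
grip_force: 0.0
t: 1.1
eef_pos: [0.287, 0.2354, 0.2311]
tool_rot: [1.0, 0.007, -0.0, -0.0]
force: [0.8, 1.5, 0.2]
opening: 0.0001
grip_force: 0.0
```

```bash
python3 -m inch '[1,0.5,0.95,0,0,0,0, 1,0.5,0.95,0,0,0,0, 1,0.6,0.95,0,0,0,0, 1,0.6,0.95,0,0,0,0, 1,0.6,0.95,0,0,0,0]'; python3 -m inch '[1,0.5,0.65,0.4,0,0,0, 1,0.7,0,0.6,0,0,0, 1,0.5,0,0.6,0,0,0]'; python3 - <<'E'
from h import *
d=grab('wrist'); cv2.imwrite('pics/w1.png',np.clip(d['image']*1.6,0,255).astype('uint8')); print(d['fx'],d['k1'],d['camera_from_world'])
E
```

```text
t: 1.6
eef_pos: [0.4017, 0.0469, 0.2312]
tool_rot: [1.0, 0.007, 0.0, -0.0]
force: [1.1, 1.1, -0.6]
opening: 0.0002
grip_force: 0.0
t: 1.9
eef_pos: [0.4708, 0.0225, 0.1663]
tool_rot: [1.0, 0.005, 0.0, -0.0]
force: [-0.5, 1.4, -0.3]
opening: -0.0003
grip_force: 0.0
295.57645915896796 -0.025383373581981696 [[ 1.10017396e-02 -9.99939465e-01  1.65957649e-04  1.71606022e-02]
 [-9.48587041e-01 -1.03842362e-02  3.16346003e-01  4.27254126e-01]
 [-3.16325129e-01 -3.63778163e-03 -9.48643863e-01  4.68153030e-01]
 [ 0.00000000e+00  0.00000000e+00  0.00000000e+00  1.00000000e+00]]
```

View pics/w1.png

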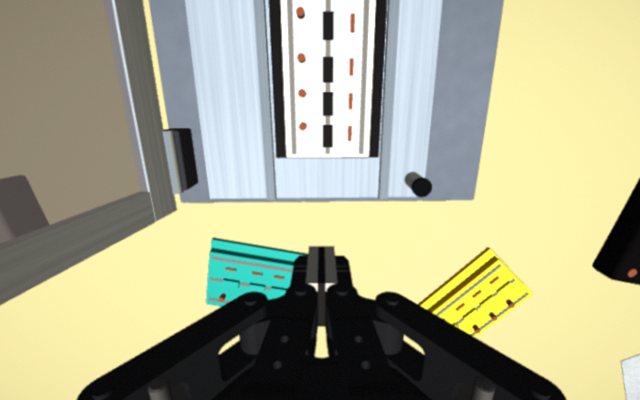

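The wrist view shows the board's trailing edge at about row 157 (columns 275–380). The closed fingertips are at (322,255), behind the fixture edge and centred on the board.

```bash
python3 - <<'E'
from h import *
d=load('wrist')
for p in[(275,157,.051),(380,157,.051),(327,156,.051),(183,202,.045),(475,199,.045)]: print(p,onz(d,*p).round(4))
E
python3 -m inch '[1,0,0,0.9,0,0,0, 1,0,0,0.9,0,0,0, 1,0,0,0.9,0,0,0, 1,0,0,0.2,0,0,0, 1,0,0,0,0,0,0]'
```

```text
(275, 157, 0.051) [0.5083 0.0631 0.051 ]
(380, 157, 0.051) [ 0.5094 -0.0289  0.051 ]
(327, 156, 0.051) [0.5097 0.0176 0.051 ]
(183, 202, 0.045) [0.4638 0.153  0.045 ]
(475, 199, 0.045) [ 0.4698 -0.1231  0.045 ]
t: 2.45
eef_pos: [0.4689, 0.0232, 0.0506]
tool_rot: [1.0, 0.007, -0.001, 0.001]
force: [-0.3, -0.1, -0.3]
opening: -0.0001
grip_force: 0.0
```

```bash
python3 -m inch '[1,0.3,0.1,0,0,0,0, 1,0,0,0.07,0,0,0, 1,0.25,0,0,0,0,0, 1,0.25,0,0,0,0,0, 1,0.2,0,0,0,0,0]'; python3 -m inch '[1,0.2,0,0,0,0,0, 1,0.2,0,0,0,0,0, 1,0.15,0,0,0,0,0, 1,0,0,0,0,0,0]'
```

```text
t: 2.95
eef_pos: [0.5099, 0.0199, 0.0491]
tool_rot: [1.0, 0.007, -0.001, 0.0]
force: [-7.7, -1.5, 9.7]
opening: -0.0001
grip_force: 6.2
t: 3.35
eef_pos: [0.5322, 0.02, 0.0492]
tool_rot: [1.0, 0.007, -0.0, 0.0]
force: [-3.4, -0.6, 6.1]
opening: -0.0002
grip_force: 3.7
```

```bash
cat > prof.py <<'E'
from h import *
d=grab('top'); g=cv2.cvtColor(d['image'],cv2.COLOR_BGR2GRAY).astype(np.float32)
# sub-pixel: grey along x at carrier side strips (z .051) ; half-level crossing and line minimum
for y in(.0605,-.0185,.035,.005):
    xs=np.arange(.60,.71,.001)
    out=[]
    for z in(.051,.045):
        uv=np.array([proj(d,(x,y+.012*(x-.6),z)) for x in xs],np.float32)
        out.append(cv2.remap(g,uv[None,:,0],uv[None,:,1],cv2.INTER_CUBIC)[0])
    a,b=out; j=(xs>.665); base=np.median(b[(xs>.69)]); k=np.where(j)[0][0]+np.argmin(b[j])
    w=slice(k-6,k+7); dk=np.clip(base-5-b[w],0,None); line=(xs[w]*dk).sum()/dk.sum()
    print(y,'line',line.round(4),'prof',dict(zip((xs[::3]*1000).round().astype(int).tolist(),a[::3].astype(int).tolist())))
E
python3 prof.py; python3 - <<'E'
from h import *
d=load('top'); cv2.imwrite('pics/crop2.png',np.clip(1.6*cv2.resize(d['image'][135:225,265:355],None,fx=6,fy=6,interpolation=cv2.INTER_CUBIC).astype(float),0,255).astype('uint8'))
E
```

```text
0.0605 line 0.6693 prof {600: 56, 603: 56, 606: 56, 609: 57, 612: 55, 615: 53, 618: 51, 621: 50, 624: 51, 627: 50, 630: 46, 633: 37, 636: 35, 639: 91, 642: 123, 645: 127, 648: 68, 651: 5, 654: 4, 657: 8, 660: 8, 663: 7, 666: 5, 669: -2, 672: 35, 675: 97, 678: 70, 681: 76, 684: 101, 687: 100, 690: 100, 693: 101, 696: 100, 699: 100, 702: 101, 705: 100, 708: 101}
-0.0185 line 0.6693 prof {600: 38, 603: 32, 606: 43, 609: 92, 612: 112, 615: 125, 618: 129, 621: 117, 624: 82, 627: 34, 630: 5, 633: 3, 636: 6, 639: 7, 642: 6, 645: 5, 648: 5, 651: 4, 654: 7, 657: 9, 660: 9, 663: 10, 666: 8, 669: 0, 672: 29, 675: 109, 678: 85, 681: 64, 684: 97, 687: 102, 690: 100, 693: 99, 696: 99, 699: 98, 702: 98, 705: 98, 708: 98}
0.035 line 0.6798 prof {600: 55, 603: 57, 606: 57, 609: 56, 612: 55, 615: 56, 618: 57, 621: 54, 624: 51, 627: 51, 630: 51, 633: 51, 636: 50, 639: 45, 642: 40, 645: 106, 648: 129, 651: 102, 654: 115, 657: 125, 660: 123, 663: 122, 666: 122, 669: 127, 672: 109, 675: 94, 678: 78, 681: 83, 684: 104, 687: 104, 690: 103, 693: 103, 696: 103, 699: 102, 702: 102, 705: 103, 708: 103}
0.005 line 0.681 prof {600: 56, 603: 53, 606: 52, 609: 52, 612: 51, 615: 51, 618: 51, 621: 51, 624: 52, 627: 48, 630: 41, 633: 56, 636: 102, 639: 130, 642: 112, 645: 84, 648: 101, 651: 112, 654: 121, 657: 123, 660: 122, 663: 122, 666: 122, 669: 124, 672: 120, 675: 111, 678: 78, 681: 70, 684: 102, 687: 105, 690: 102, 693: 102, 696: 102, 699: 101, 702: 102, 705: 100, 708: 100}
```

View pics/crop2.png

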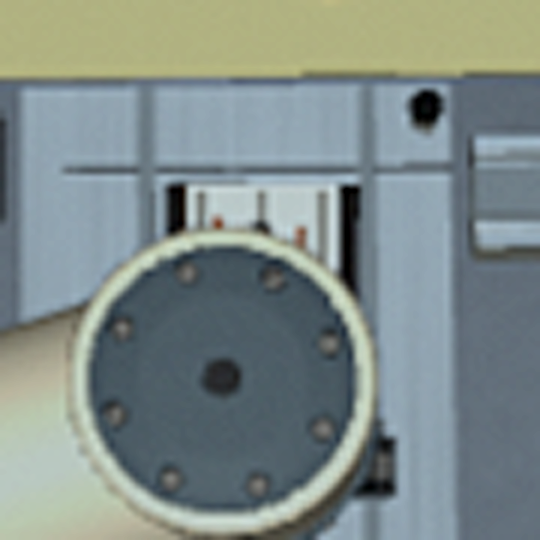

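The crop shows the line at row 169 and the board's leading edge at row 184, about 8 mm short and square between the rails.

```bash
python3 -m inch '[1,0.1,0,0,0,0,0, 1,0.1,0,0,0,0,0, 1,0,0,0,0,0,0]'; python3 -m inch '[1,-0.15,0,0,0,0,0, 1,-0.3,0,0,0,0,0, 1,-0.3,0,0,0,0,0, 1,-0.5,0,-0.9,0,0,0, 1,-0.5,0,-0.9,0,0,0]'; python3 prof.py | cut -c1-1000
```

```text
t: 3.7
eef_pos: [0.5397, 0.0201, 0.0491]
tool_rot: [1.0, 0.007, -0.001, 0.0]
force: [-5.4, -0.7, 6.8]
opening: 0.0003
grip_force: 4.2
t: 4.2
eef_pos: [0.4687, 0.0193, 0.1206]
tool_rot: [1.0, 0.007, -0.001, 0.0]
force: [1.2, 1.4, 0.9]
opening: -0.0
grip_force: 0.0
0.0605 line 0.6755 prof {600: -3, 603: 0, 606: 0, 609: 0, 612: 2, 615: 4, 618: 9, 621: 8, 624: 8, 627: 9, 630: 9, 633: 10, 636: 7, 639: 7, 642: 7, 645: 8, 648: 8, 651: 8, 654: 7, 657: 6, 660: 7, 663: 7, 666: 8, 669: 9, 672: 7, 675: 3, 678: 4, 681: 73, 684: 105, 687: 100, 690: 100, 693: 100, 696: 100, 699: 100, 702: 101, 705: 100, 708: 99}
-0.0185 line 0.678 prof {600: 2, 603: 3, 606: 0, 609: 4, 612: 7, 615: 3, 618: 6, 621: 4, 624: 3, 627: 4, 630: 4, 633: 4, 636: 6, 639: 6, 642: 4, 645: 3, 648: 3, 651: 5, 654: 8, 657: 6, 660: 6, 663: 7, 666: 8, 669: 6, 672: 8, 675: 8, 678: 0, 681: 43, 684: 103, 687: 102, 690: 98, 693: 99, 696: 99, 699: 99, 702: 98, 705: 99, 708: 98}
0.035 line nan prof {600: 123, 603: 122, 606: 123, 609: 124, 612: 123, 615: 122, 618: 122, 621: 122, 624: 123, 627: 123, 630: 123, 633: 124, 636: 123, 639: 122, 642: 122, 645: 122, 648: 121, 651: 123, 654: 123, 657: 121, 660: 111, 663: 120, 666: 124, 669: 122, 672: 121, 675: 122, 678: 122, 681: 111, 684: 102, 687: 103, 690: 101, 693: 102, 696: 103, 699: 101, 702: 102, 705: 102, 708: 102}
0.005 line nan prof {600: 106, 603: 103, 606: 116, 609: 122, 612: 123, 615: 123, 618: 119, 621: 108, 624: 105, 627: 105, 630: 113, 633: 122, 636: 122, 639: 120, 642: 121, 645: 123, 648: 115, 651: 111, 654: 112, 657: 113, 660: 116, 663: 122, 666: 122, 669: 121, 672: 121, 675: 125, 678: 113, 681: 97, 684: 101, 687: 102, 690: 102, 693: 101, 696: 102, 699: 101, 702: 101, 705: 100, 708: 101}prof.py:11: RuntimeWarning: invalid value encountered in scalar divide
  w=slice(k-6,k+7); dk=np.clip(base-5-b[w],0,None); line=(xs[w]*dk).sum()/dk.sum()
```

The edge is at x≈0.6805 and the line at 0.6808, so the board is on the line. Next I'll turn the tool 90° and go round behind the cover.

```bash
python3 -m inch '[1,-0.9,0,-0.7,0,0,0, 1,-0.9,0,-0.7,0,0,1, 1,0,0,-0.7,0,0,1, 1,0,0,-0.7,0,0,1, 1,0,0,-0.5,0,0,1]'; python3 -m inch '[1,0,0,0,0,0,1, 1,0,0,0,0,0,1, 1,0,0,0,0,0,1, 1,0,0,0,0,0,1, 1,0,0,0,0,0,1]';python3 -m inch '[1,0,0,0,0,0,1, 1,0,0,0,0,0,0.5, 1,-0.9,0,0,0,0,0, 1,-0.9,0,0,0,0,0, 1,-0.9,0,0,0,0,0]'
```

```text
t: 4.75
eef_pos: [0.3983, 0.0188, 0.2549]
tool_rot: [0.956, -0.292, 0.002, -0.001]
force: [1.1, -0.0, -0.7]
opening: 0.0
grip_force: 0.0
t: 5.25
eef_pos: [0.398, 0.0187, 0.2527]
tool_rot: [0.783, -0.622, 0.0, -0.0]
force: [-0.7, -0.5, -0.7]
opening: -0.0004
grip_force: 0.0
t: 5.75
eef_pos: [0.3969, 0.1279, 0.2529]
tool_rot: [0.71, -0.704, 0.0, -0.001]
force: [0.9, -0.5, 0.0]
opening: 0.0001
grip_force: 0.0
```

```bash
python3 -m inch '[1,-1,0,0,0,0,0, 1,-1,0,0,0,0,0, 1,-1,0,0,0,0,0, 1,-1,0,0,0,0,0, 1,0,0,0,0,0,0]'
```

```text
t: 6.25
eef_pos: [0.3951, 0.2905, 0.2514]
tool_rot: [0.711, -0.703, -0.0, 0.0]
force: [0.3, 0.9, -0.7]
opening: 0.0
grip_force: 0.0
```

```bash
python3 -m inch '[1,0,-0.8,0,0,0,0, 1,0,-0.85,0,0,0,0, 1,0,-0.85,0,0,0,0, 1,0,-0.85,0,0,0,0, 1,0,-0.75,0,0,0,0]'; python3 -m inch '[1,0.5,0,0,0,0,0, 1,0.5,0,0,0,0,0, 1,0.4,0,0,0,0,0, 1,0.3,0,0,0,0,0, 1,0.3,0,0,0,0,0]'
```

```text
t: 6.75
eef_pos: [0.5611, 0.2875, 0.2523]
tool_rot: [0.71, -0.704, 0.0, -0.0]
force: [-0.1, 0.9, 0.4]
opening: -0.0
grip_force: 0.0
t: 7.25
eef_pos: [0.5596, 0.2072, 0.2535]
tool_rot: [0.71, -0.704, 0.0, -0.001]
force: [0.1, 3.2, 1.1]
opening: 0.0001
grip_force: 0.0
```

```bash
python3 -m inch '[1,0.27,0,-0.1,0,0,0, 1,0.27,0,-0.1,0,0,0, 1,0.27,0,-0.1,0,0,0, 1,0.27,0,-0.08,0,0,0]'; python3 -m inch '[1,0.33,0,0.03,0,0,0, 1,0.33,0,0.03,0,0,0, 1,0.33,0,0.03,0,0,0, 1,0.33,0,0.03,0,0,0]'
```

```text
t: 7.65
eef_pos: [0.5604, 0.1644, 0.2681]
tool_rot: [0.71, -0.704, -0.0, -0.0]
force: [0.9, 2.6, -0.6]
opening: 0.0004
grip_force: 0.0
t: 8.05
eef_pos: [0.5608, 0.111, 0.2625]
tool_rot: [0.71, -0.704, -0.0, -0.0]
force: [0.9, 2.5, -1.1]
opening: 0.0001
grip_force: 1.1
```

```bash
python3 -m inch '[1,0.28,0,0.07,0,0,0, 1,0.28,0,0.09,0,0,0, 1,0.27,0,0.1,0,0,0, 1,0.26,0,0.12,0,0,0, 1,0.25,0,0.14,0,0,0]'; python3 -m inch '[1,0.24,0,0.16,0,0,0, 1,0.24,0,0.18,0,0,0, 1,0.23,0,0.19,0,0,0, 1,0.22,0,0.2,0,0,0]';python3 -m inch '[1,0.17,0,0.18,0,0,0, 1,0.16,0,0.18,0,0,0, 1,0.15,0,0.19,0,0,0, 1,0.14,0,0.2,0,0,0, 1,0.12,0,0.2,0,0,0]'
```

```text
t: 8.55
eef_pos: [0.5614, 0.0575, 0.2418]
tool_rot: [0.71, -0.704, 0.0, 0.0]
force: [1.4, 1.6, 1.0]
opening: -0.0001
grip_force: 0.9
t: 8.95
eef_pos: [0.5615, 0.0203, 0.2122]
tool_rot: [0.71, -0.704, 0.0, 0.0]
force: [0.9, 0.3, 2.1]
opening: 0.0003
grip_force: 0.8
t: 9.45
eef_pos: [0.5618, -0.0087, 0.1741]
tool_rot: [0.71, -0.704, -0.0, 0.0]
force: [-0.1, 0.0, 1.8]
opening: -0.0002
grip_force: 0.5
```

```bash
python3 -m inch '[1,0.11,0,0.18,0,0,0, 1,0.1,0,0.18,0,0,0, 1,0.09,0,0.18,0,0,0, 1,0.08,0,0.18,0,0,0, 1,0.07,0,0.18,0,0,0]'; python3 -m inch '[1,0.06,0,0.15,0,0,0, 1,0.04,0,0.12,0,0,0, 1,0.03,0,0.12,0,0,0, 1,0.02,0,0.12,0,0,0, 1,0.02,0,0.12,0,0,0]';python3 -m inch '[1,0,0,0.12,0,0,0, 1,0,0,0.12,0,0,0, 1,0,0,0.12,0,0,0, 1,0,0,0.12,0,0,0]'
```

```text
t: 9.95
eef_pos: [0.5621, -0.0262, 0.1381]
tool_rot: [0.71, -0.704, -0.0, -0.0]
force: [0.1, 2.2, -0.3]
opening: 0.0
grip_force: 0.9
t: 10.45
eef_pos: [0.5622, -0.0335, 0.1135]
tool_rot: [0.71, -0.704, 0.0, 0.0]
force: [-1.5, -0.2, 0.9]
opening: 0.0001
grip_force: 0.5
t: 10.85
eef_pos: [0.5622, -0.0332, 0.0942]
tool_rot: [0.71, -0.704, 0.0, 0.0]
force: [0.7, -0.6, 1.6]
opening: 0.0003
grip_force: 0.5
```

```bash
python3 -m inch '[1,0,0,0.1,0,0,0, 1,0,0,0.1,0,0,0, 1,0,0,0.07,0,0,0, 1,0,0,0.05,0,0,0]'; python3 -m inch '[1,0,0,0.04,0,0,0, 1,0,0,0,0,0,0, 1,0,0,0,0,0,0]'
```

```text
t: 11.25
eef_pos: [0.5621, -0.0332, 0.0815]
tool_rot: [0.71, -0.704, -0.0, 0.0]
force: [-3.1, 0.1, 12.9]
opening: 0.0002
grip_force: 7.8
t: 11.55
eef_pos: [0.5622, -0.0331, 0.0815]
tool_rot: [0.71, -0.704, 0.0, -0.0]
force: [-4.0, 0.7, 9.8]
opening: -0.0002
grip_force: 4.8
```

```bash
python3 -m inch '[1,0,0,-0.9,0,0,0, 1,0,0,-1,0,0,0, 1,0,0,-1,0,0,0, 1,0.7,-0.6,0,0,0,0, 1,0.8,-0.65,0,0,0,0]'; python3 -m inch '[1,0.8,-0.65,0,0,0,0, 1,0.8,-0.6,0,0,0,0, 1,0.8,0,0,0,0,0, 1,0,0,0,0,0,0]'; python3 - <<'E'
from h import *
d=grab('top'); cv2.imwrite('pics/crop3.png',np.clip(1.6*cv2.resize(d['image'][120:250,230:400],None,fx=4.5,fy=4.5,interpolation=cv2.INTER_CUBIC).astype(float),0,255).astype('uint8'))
for u,v in [(270,160),(270,225),(325,225),(300,232)]: print(u,v,dep(d,u,v))
E
```

```text
t: 12.05
eef_pos: [0.614, -0.092, 0.1986]
tool_rot: [0.711, -0.703, 0.001, -0.002]
force: [0.9, 0.3, -0.5]
opening: -0.0001
grip_force: 0.0
t: 12.45
eef_pos: [0.6634, -0.1918, 0.1943]
tool_rot: [0.709, -0.705, -0.001, 0.001]
force: [0.3, 0.1, 0.3]
opening: 0.0001
grip_force: 0.0
270 160 [0.68012949 0.12377348 0.08476603]
270 225 [0.50366931 0.12004404 0.08477036]
325 225 [ 0.47716051 -0.01870719  0.62450223]
300 232 [0.46760812 0.01859992 0.5979328 ]
```

View pics/crop3.png

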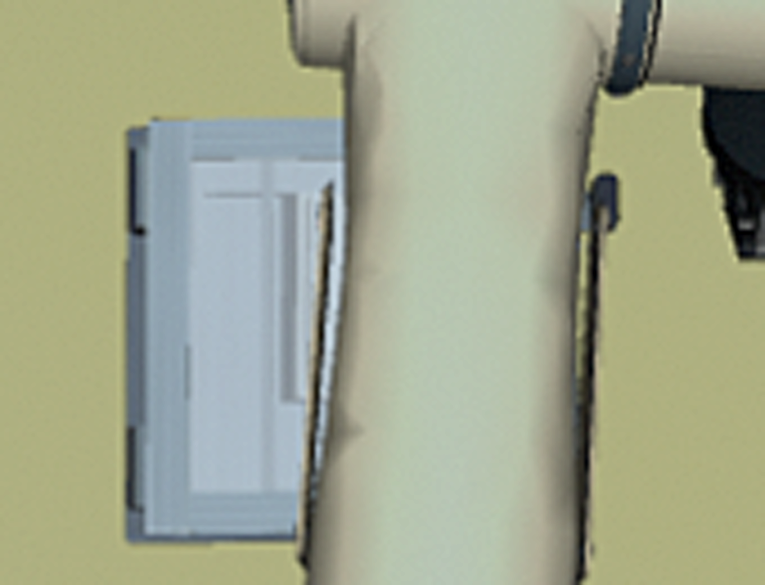

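The crop shows the cover flat over the deck, with the thumb block at crop (605,203) and the gripper outside it at (735,180).

```bash
python3 -m inch '[1,0,0,0.75,0,0,0, 1,0,0,0.75,0,0,0, 1,0,0,0.75,0,0,0, 1,-0.5,0,0,0,0,0, 1,-0.4,0,0,0,0,0]'; python3 -m inch '[1,-0.25,0,0,0,0,0, 1,-0.25,0,0,0,0,0, 1,-0.25,0,0,0,0,0, 1,-0.1,0,0,0,0,0]'
```

```text
t: 13.0
eef_pos: [0.663, -0.1503, 0.1062]
tool_rot: [0.71, -0.704, -0.0, 0.0]
force: [1.4, 0.7, 0.8]
opening: -0.0003
grip_force: 0.0
t: 13.4
eef_pos: [0.6637, -0.1178, 0.1076]
tool_rot: [0.711, -0.704, 0.001, -0.0]
force: [0.7, -10.9, 1.0]
opening: 0.0001
grip_force: 5.2
```

```bash
python3 -m inch '[1,-0.05,0,0,0,0,0, 1,-0.05,0,0,0,0,0, 1,0,0,0,0,0,0]'; python3 -m inch '[1,0.3,0,0,0,0,0, 1,0.5,0,0,0,0,0, 1,0,0,-0.9,0,0,0, 1,0,0,-1,0,0,0, 1,0,0.5,-0.7,0,0,0]'
```

```text
t: 13.7
eef_pos: [0.6636, -0.1178, 0.1076]
tool_rot: [0.71, -0.704, 0.003, 0.001]
force: [1.6, -11.1, 0.7]
opening: -0.0
grip_force: 5.6
t: 14.2
eef_pos: [0.6445, -0.1466, 0.2116]
tool_rot: [0.71, -0.704, 0.001, -0.001]
force: [0.8, 0.7, -0.4]
opening: -0.0002
grip_force: 0.0
```

Hard stop reached: more push gave no motion, so the bolt is home. Next is the button.

```bash
python3 -m inch '[1,-0.93,0.4,0,0,0,0, 1,-0.93,0.4,0,0,0,0, 1,-0.93,0.4,0,0,0,0, 1,-0.93,0.4,0,0,0,0, 1,-0.93,0.4,0,0,0,0]'; python3 -m inch '[1,-0.93,0.4,0,0,0,0, 1,-0.93,0.4,0,0,0,0, 1,-0.93,0.4,0,0,0,0, 1,-0.93,0.4,0,0,0,0, 1,-0.93,0.4,0,0,0,0]'; python3 -m inch '[1,-0.8,0.4,0,0,0,0, 1,-0.5,0.3,0,0,0,0, 1,0,0,0,0,0,0]'; python3 - <<'E'
from h import *
d=grab('top'); cv2.imwrite('pics/crop4.png',np.clip(1.6*cv2.resize(d['image'][120:290,130:400],None,fx=2.9,fy=2.9,interpolation=cv2.INTER_CUBIC).astype(float),0,255).astype('uint8'))
w=grab('wrist'); cv2.imwrite('pics/w2.png',w['image'])
E
```

```text
t: 14.7
eef_pos: [0.5606, 0.0405, 0.21]
tool_rot: [0.71, -0.704, -0.001, -0.001]
force: [0.2, 0.3, 0.3]
opening: -0.0
grip_force: 0.0
t: 15.2
eef_pos: [0.4788, 0.2258, 0.2102]
tool_rot: [0.71, -0.704, -0.001, -0.0]
force: [0.3, 0.2, -0.7]
opening: -0.0003
grip_force: 0.0
t: 15.5
eef_pos: [0.4499, 0.2783, 0.2099]
tool_rot: [0.711, -0.703, -0.001, -0.0]
force: [0.2, -0.0, 0.1]
opening: -0.0002
grip_force: 0.0
```

View pics/crop4.png

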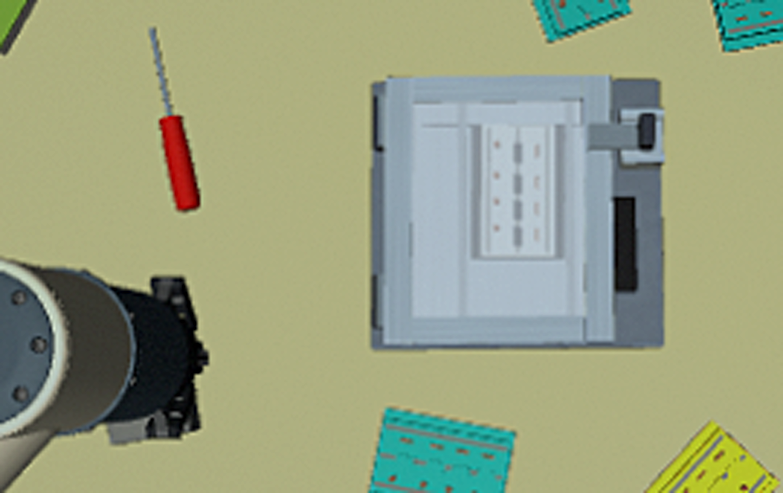

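View pics/w2.png

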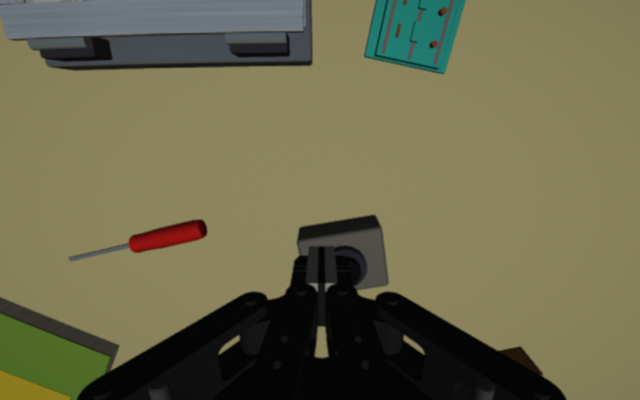

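The top crop shows the board on the line under the window, and the bolt across the cover's edge at (605,135). In the wrist view the button is at about (349,267).

```bash
python3 - <<'E'
from h import *
d=load('wrist'); print(onz(d,349,267,.067),dep(d,358,272))
for p in[(299,228),(376,217),(387,285)]: print(onz(d,*p,.045))
E
```

```text
[0.4196734 0.3660199 0.067    ] [0.40936194 0.37250316 0.06658421]
[0.47574966 0.32950749 0.045     ]
[0.38959597 0.31525783 0.045     ]
[0.36983892 0.40368458 0.045     ]
```

```bash
python3 -m inch '[1,-0.75,0.25,0,0,0,0, 1,-0.75,0.22,0,0,0,0, 1,-0.75,0.2,0,0,0,0, 1,0,0,0.9,0,0,0, 1,0,0,0.9,0,0,0]'; python3 -m inch '[1,0,0,0.9,0,0,0, 1,0,0,0.5,0,0,0, 1,0,0,0.1,0,0,0, 1,0,0,0.1,0,0,0]'
```

```text
t: 16.1
eef_pos: [0.4245, 0.3663, 0.1379]
tool_rot: [0.71, -0.704, -0.001, -0.001]
force: [0.7, -0.4, -1.0]
opening: -0.0
grip_force: 0.0
t: 16.5
eef_pos: [0.4247, 0.3653, 0.0745]
tool_rot: [0.71, -0.704, 0.0, -0.0]
force: [0.1, 0.8, 1.0]
opening: -0.0002
grip_force: 0.0
```

```bash
python3 -m inch '[1,-0.05,0.05,0.1,0,0,0, 1,0,0,0.1,0,0,0, 1,0,0,0.1,0,0,0, 1,0,0,0.08,0,0,0, 1,0,0,0,0,0,0]'
```

```text
t: 17.0
eef_pos: [0.4224, 0.3684, 0.0609]
tool_rot: [0.711, -0.704, 0.0, -0.001]
force: [-2.8, -1.9, 11.6]
opening: -0.0001
grip_force: 5.7
```

```bash
python3 -m inch '[1,0,0,0.05,0,0,0, 1,0,0,0.05,0,0,0, 1,0,0,0,0,0,0]'; python3 -m inch '[1,0,0,-0.3,0,0,0, 1,0,0,-0.6,0,0,0, 1,0,0,-0.9,0,0,0, 1,0,0,-0.9,0,0,0, 1,0,0,0,0,0,0]'; python3 prof.py 2>/dev/null| cut -c1-30; python3 - <<'E'
from h import *
d=load('top')
cv2.imwrite('pics/end.png',np.clip(1.6*cv2.resize(d['image'][120:290,130:400],None,fx=2.9,fy=2.9,interpolation=cv2.INTER_CUBIC).astype(float),0,255).astype('uint8'))
for u,v in [(270,160),(270,225),(325,235),(300,160)]: print(dep(d,u,v))
E
```

```text
t: 17.3
eef_pos: [0.4226, 0.3685, 0.0605]
tool_rot: [0.711, -0.703, 0.0, -0.002]
force: [-11.7, -6.4, 35.2]
opening: -0.0
grip_force: 17.0
t: 17.8
eef_pos: [0.424, 0.3698, 0.1687]
tool_rot: [0.711, -0.704, -0.0, -0.005]
force: [0.0, 0.0, 0.5]
opening: -0.0001
grip_force: 0.0
0.0605 line 0.6759 prof {600: 
-0.0185 line 0.6781 prof {600:
0.035 line 0.7056 prof {600: 1
0.005 line 0.7072 prof {600: 1
[0.68041375 0.12393308 0.08334018]
[0.50375494 0.12022848 0.08307507]
[ 0.47849502 -0.02713764  0.08154572]
[0.68116734 0.04231808 0.08275219]
```

View pics/end.png

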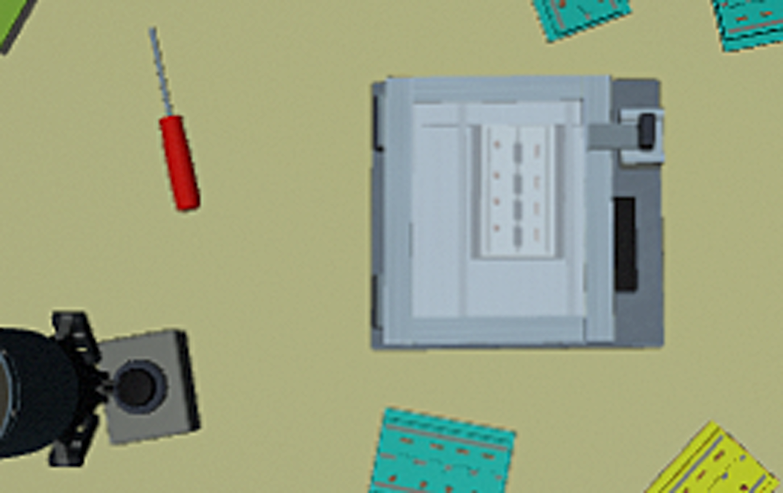

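The final view shows the cover flat at 0.083 m, the bolt over its edge at (605,135), the board on the line, the button up at (138,385), and the arm clear of everything.

```bash
python3 -c "
from workcell import arm
print(arm.sign_off())"
```

```text
the job is handed in; nothing more can be done
None
```

I pushed the board onto the line, lowered the cover onto its stops, slid the bolt home and pressed and released the start button, then handed the job in at about 18 s; the final pictures look right, but sign-off returned no verdict.

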